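Level the break-room counter shelf with the levelling key

ROBOT

A 7-joint arm with a two-finger parallel gripper is mounted at the origin on the work surface. World frame = base frame: x ahead of the robot, y to its left, z up, the work surface at z = 0. Lengths are in mm, angles in degrees, forces in N, time in s.
With the tool pointing down it reaches from about 425 to 1025 mm from the base axis. Payload 9.4 kg.
Tool frame: the origin (TCP) lies between the finger pads; the fingertips stand 8 mm ahead of it and the grasp point (between the pads) lies 11 mm behind it (manip.tcp_to_tips is the distance from the TCP to the fingertips, in mm); x points along the fingers, z is the direction in which the jaws open and shut, and the axes are right-handed (so a half turn about x gives the same grasp; the last joint's range is limited). The gripper opens to 85 mm and grips with 20 to 120 N. Pads are 22 mm wide; open, the fingers measure 114 mm over their backs; the gripper's body (76 mm by 85 mm) begins 54 mm behind the grasp point. The pads swing forward as they close: fully open they stand 13 mm farther back than shut.
Start: joints at [-81.056, 34.337, -0.143, 91.639, 0.103, 54.024, -4.572], TCP at [167.263, 705.441, 239.275] pointing down, gripper open.
Joint ranges: [-147.43, 147.43], [-19.82, 112.94], [-74.19, 73.91], [6.32, 146.72], [-59.91, 239.91], [6.04, 106.73], [-150.56, 150.56]. Speed limits (degrees/s): [127.2, 127.2, 172.46, 172.46, 180, 180, 180].

INTERFACE

Orientations are given as [roll, pitch, yaw] about the fixed x, y, z axes, in that order (R = Rz(yaw) Ry(pitch) Rx(roll)).
In Python, from station import manip gives the robot as it stands.
- The arm moves only by the tool apply_moves, never from a script. Its argument "moves" is a list of rows, each a list of 7 numbers: the shift along the tool's x, y, z in cm, then the turn, a rotation vector about the tool's x, y, z in degrees, then the finger opening in cm, from 0 to 8.54. In form: [[dx, dy, dz, wx, wy, wz, grip], ...]. A call has 1 to 10 rows; each row is the pose to reach, as a shift and turn from the pose measured when the call began, along the tool's axes at that moment; what a row does not reach only later rows make up. A row lasts 1/8 s, in which the tool goes at most 62.5 mm and 10.7 degrees, less where a joint would pass 70% of its speed; a pose out of reach is approached as far as the arm can. A call with a gripper value outside its range is refused whole. The fingers move at their own pace and stop on an object; the grip force is fixed at half the most. Time passes only in rows, so rows that repeat a pose let the fingers close. It gives the time, the measured TCP pose, the force and the opening at its end, in the units of the state.
- manip.observe(): the state, without advancing time (a new reading comes with each control period).
- manip.camera(name): name is "scene" or "top" or "wrist"; returns a dict with "pixels" (480x640x3 uint8, blue, green, red), "fx", "fy", "cx", "cy" (pixels), "R" (3x3) and "t" (3): a world point X has camera coordinates R X + t. Camera axes: x right, y down, z forward; pixel columns grow to the right and rows downward; lengths in mm; the calibration is good to about 2 mm. The wrist camera is an equidistant fisheye: a pixel r from the principal point sees the ray r / f radians off the axis. A picture is of the moment at which its call begins. There is no depth.
- manip.close_job(): hands the job in, once; it reports no verdict.
The state is a dict: "clock": time; "joint_pos": joint angles; "joint_velocities": joint speeds; "tau": joint torques, N m; "tool_pos": TCP position; "ee_rot": TCP orientation; "force": force on the tool from outside, world axes, zero at the start; "ft_torque": the same for the moment, N m; "finger_gap": opening from 0.0 (shut) to 1.0 (fully open).
Only numpy, scipy, OpenCV 4.12 (cv2) and the standard library are available. Lean on these libraries where they do the work, as an engineer would, in place of code of your own. Each camera call takes 0.05 s, during which the arm holds its last target.

TASK

Level the low counter shelf: take the levelling key out of its holder, put its square shank down through the eyelet in the spirit level's sprung clamp pad into the socket of the levelling foot, push down until the key's collar has pressed the pad about flush so that the level is held tight on the shelf, and turn the foot until the bubble sits between the two lines. Finish while still gripping the upright key and pressing the level, with the bubble between the lines: do not let go. Leave the other things on the counter where they are.

Things in the scene. Friction and masses are not known exactly. Their poses are not given: they have to be found in the camera images.
- key_grip (a point): Centre of the key's handle: flat black plastic, 42 mm wide (x here), 14 thick (y), 54 high. Under it a round steel collar 46 mm across, 6 thick, then a square steel shank 12 x 12 mm, 42 long, sides along x and y; z up. This point is 33 mm above the collar's underside, 75 above the shank's end. About 0.2 kg. Starts upright in its holder, the collar on the block; lift 50 mm straight up to free it.
- key_tip (a point): Centre of the lower end of the key's square shank, axes as for key_grip. The collar, 42 mm above this point, is too large for the eyelet and lands on the clamp pad.
- holder: The key's holder: a fixed plain grey block 80 x 80 x 50 mm with a 14.5 mm square hole from above in its middle. The origin is the middle of its underside.
- socket (a point): Middle of the mouth of the square socket on top of the shelf's levelling foot, about 70 mm above the counter: 15 x 15 mm, 22 deep, sides along x and y here, z up. Seen from above through the eyelet. It turns with the foot. The 12 mm shank enters in any of four quarter-turn positions and has about 0.3 rad of play either way before it drives the foot.
- eyelet (a point): Centre of the eyelet at the top of the clamp pad: a steel pad 44 x 44 mm with a 30 mm round hole, sprung, in one end of the spirit level, straight above the socket; its top is 28 mm above the board when up. The level, an aluminium bar 54 mm wide, 290 long, 22 high, lies along +y from here (to 260 mm beyond) on the wooden shelf, a board 170 x 420 mm, top about 70 mm above the counter. z up.
- vial_mid (a point): Middle of the vial on the level's top, 165 mm from the eyelet: a yellow window 114 mm long with two black cross lines 34 mm apart, 17 mm to each side of this point, and a white bubble 24 mm long.
- clamp (a joint): How far the level's clamp pad is pressed down (m): 0 up on its spring, standing 6 mm proud of the level; 0.006 flush with it, at its stop. It starts to move at about 4 N and is fully down at about 8 N; the key's weight alone does not press it. The shelf's foot end, with level and pad, rises about 1.3 mm per rad of foot turn.
- bubble (a joint): Place of the bubble along the vial (m): 0 centred, positive away from the eyelet; at the start 0.015 to 0.033. Turning the foot clockwise seen from above lifts its end and moves the bubble towards the eyelet (negative), 25 mm per rad of foot turn; turning back moves it back. The foot turns with about 0.12 N m of friction and stays where it is left.
- mug: A bystander: a white ceramic mug with a handle, 80 mm across, 92 mm high. The origin is at its underside. Leave it alone.
- bowl: A bystander: a white ceramic bowl, 124 mm across, 55 mm high. The origin is at its underside. Leave it alone.
- tin: A bystander: a small round tin, 56 mm across, 60 mm high. The origin is at its underside. Leave it alone.
- papercup: A bystander: a brown paper cup, 72 mm across, 95 mm high. The origin is at its underside. Leave it alone.
- jar: A bystander: a glass jar, 68 mm across, 100 mm high. The origin is at its underside. Leave it alone.
- teabox: A bystander: a cardboard box, 55 x 100 x 65 mm. The origin is at its underside. Leave it alone.
- spoon: A bystander: a steel spoon lying flat. The origin is at its underside. Leave it alone.
Not all that is in view belongs to the job. Leave any blue look-alike of the part that bears key_grip alone.

How it is judged:
By the outcome, as a careful person would: the job done as asked, in the order asked, and still so for the second after the job is handed in, while the arm keeps its last pose, push and grip.
It also fails if it takes over 40 s, if anything falls off the work surface, if the arm or the gripper's body presses on something with over 40 N, if the wrist force passes 120 N, or if a joint passes its speed limit or range.

## Working session

There is one attempt and no reset: what is moved stays moved. The work goes in short steps, Python scripts to look and compute and a tool call to move; the robot and the scene stay as the last step left them, time stands still between calls to the robot, and variables do not carry over. Pictures are saved under pics/ and viewed, and the job is handed in when it is done.

Besides the shell and the picture viewer there is one more tool, called after ">>>" by a JSON object that holds its "op" and its "data". apply_moves: Moves the arm, as the interface text tells. Its arguments: {"type":"object","properties":{"moves":{"type":"array","items":{"type":"array","items":{"type":"number"}}}},"required":["moves"]}

```bash
mkdir -p pics; ls; cat > h.py <<'E'
import numpy as np, cv2
from station import manip
def snap(n,f):
    c=manip.camera(n); cv2.imwrite('pics/'+f,c['pixels']); 
    np.savez('pics/'+f[:-4]+'.npz',**{k:np.array(v) for k,v in c.items()}); return c
def load(f): return dict(np.load('pics/'+f+'.npz'))
def ray(c,u,v,fish=False):
    R=np.array(c['R']);t=np.array(c['t']).ravel()
    x=(u-c['cx'])/c['fx'];y=(v-c['cy'])/c['fy']
    if fish:
        r=np.hypot(x,y); d=np.array([x/r*np.sin(r),y/r*np.sin(r),np.cos(r)]) if r>0 else np.array([0,0,1.])
    else:
        d=np.array([x,y,1.]);d/=np.linalg.norm(d)
    return -R.T@t, R.T@d
def onplane(c,u,v,z,fish=False):
    o,d=ray(c,u,v,fish); return o+d*(z-o[2])/d[2]
def meet(rs):
    A=np.zeros((3,3));b=np.zeros(3)
    for o,d in rs:
        P=np.eye(3)-np.outer(d,d);A+=P;b+=P@o
    X=np.linalg.solve(A,b)
    return X,[np.linalg.norm((np.eye(3)-np.outer(d,d))@(X-o)) for o,d in rs]
def proj(c,X,fish=False):
    p=np.array(c['R'])@np.array(X)+np.array(c['t']).ravel()
    if fish:
        r=np.hypot(p[0],p[1]);th=np.arctan2(r,p[2]);p=np.array([p[0]/r*th,p[1]/r*th,1])
    return c['cx']+c['fx']*p[0]/p[2], c['cy']+c['fy']*p[1]/p[2]
E
python3 - <<'E'
from h import *
for n in ['scene','top','wrist']:
    c=snap(n,n+'0.png'); print(n,c['fx'],c['cx'],c['cy'],np.round(-np.array(c['R']).T@np.array(c['t']).ravel()))
s=manip.observe(); print({k:np.round(v,3) for k,v in s.items()})
E
```

```text
pics
scene 578.9196428238532 318.7584818563572 252.93492186626793 [1430.  100.  721.]
top 619.8590605708467 320.26082526018047 242.54472967582365 [ 442. -100. 1301.]
wrist 371.64829954431775 322.1864623050799 243.87553175971186 [ 92. 722. 374.]
{'clock': np.float64(0.15), 'joint_pos': array([-81.056,  34.374,  -0.145,  91.67 ,   0.105,  54.023,  -4.573]), 'joint_velocities': array([ 0.146,  0.013,  0.04 , -0.139, -0.002,  0.003,  0.03 ]), 'tau': array([ 3.0000e-03, -7.7700e+01,  1.5670e+00, -2.5823e+01,  1.2000e-02,
        7.0000e-03,  0.0000e+00]), 'tool_pos': array([167.208, 705.106, 238.615]), 'ee_rot': array([-172.891,   89.932,  -96.226]), 'force': array([-0.769, -0.127,  0.106]), 'ft_torque': array([-0.058, -0.018,  0.   ]), 'finger_gap': np.float64(1.002)}
```

View pics/scene0.png

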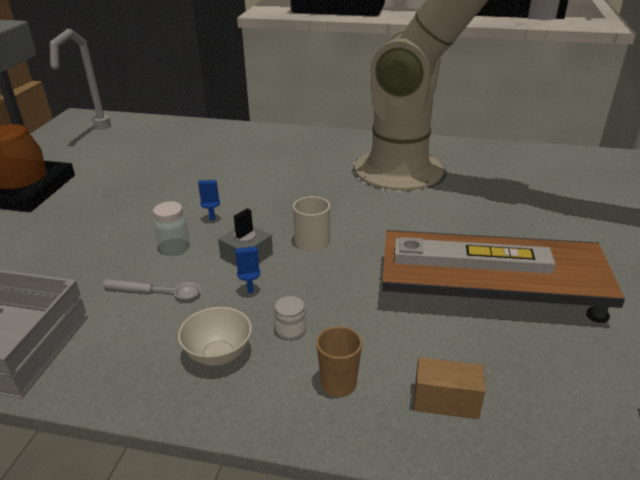

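View pics/top0.png

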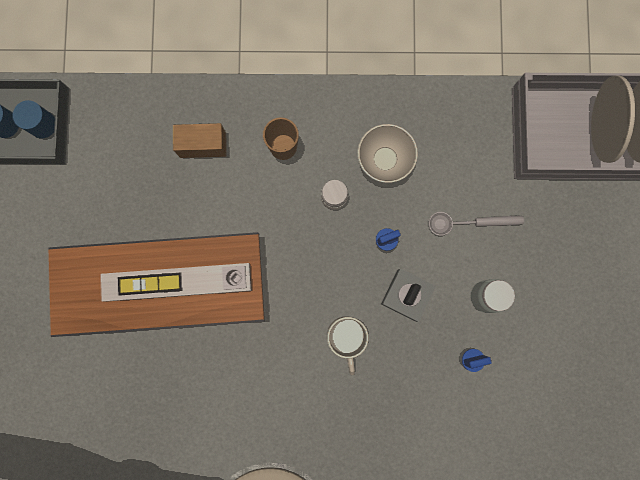

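View pics/wrist0.png

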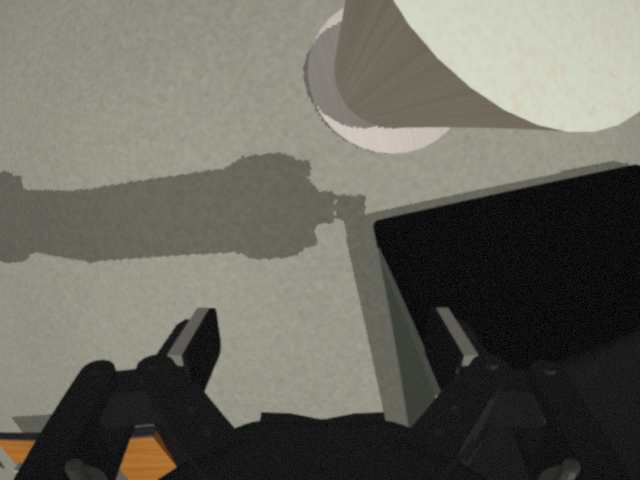

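The top view shows the black key in its holder at about (410,294), with the blue look-alikes at (388,239) and (474,360). The shelf is on the left, its eyelet at about (235,278) and the vial at (150,284). The wrist view doesn't show the job yet, so I'll zoom in on the other two.

```bash
python3 - <<'E'
from h import *
t=load('top0')['pixels'];s=load('scene0')['pixels']
def z(im,a,b,c,d,k): return cv2.resize(im[b:d,a:c],None,fx=k,fy=k,interpolation=cv2.INTER_CUBIC)
cv2.imwrite('pics/z1.png',np.hstack([z(t,375,260,445,330,5),z(s,210,195,280,265,5)]))
cv2.imwrite('pics/z2.png',np.vstack([z(t,95,250,275,310,4),z(s,385,225,565,285,4)]))
E
```

```text
(no output)
```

View pics/z1.png

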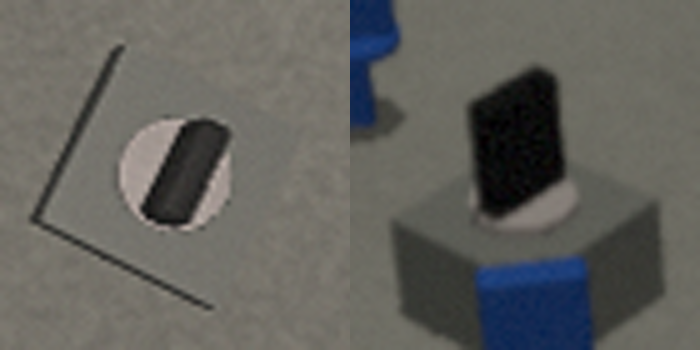

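View pics/z2.png

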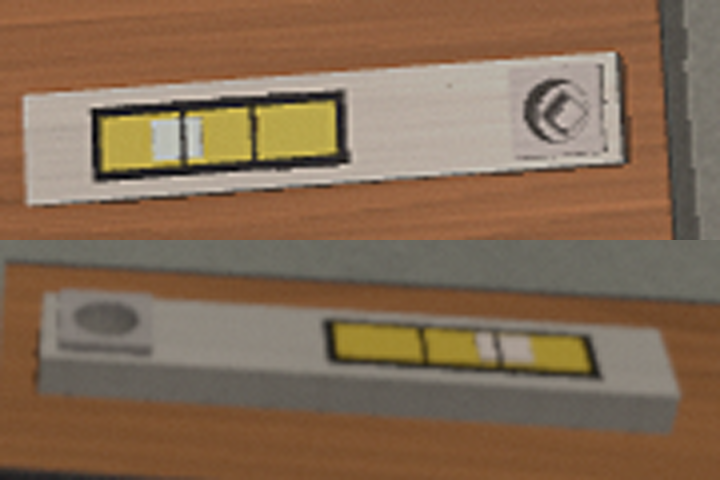

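```bash
python3 - <<'E'
from h import *
t=load('top0');s=load('scene0')
def tz(x,y): return (375+(x+.5)/5-.5,260+(y+.5)/5-.5)
def sz(x,y): return (210+(x-350+.5)/5-.5,195+(y+.5)/5-.5)
X,e=meet([ray(t,*tz(175,174)),ray(s,*sz(525,203))]); print('collar',X.round(1),np.round(e,1))
print(onplane(t,*tz(175,174),56).round(1),onplane(s,*sz(525,203),56).round(1))
# handle top dark mask
g=t['pixels'][260:330,375:445].max(2); m=((g<60)*255).astype(np.uint8)
n,l,st,ce=cv2.connectedComponentsWithStats(m)
for i in range(1,n):
    if st[i,4]>40:
        p=np.argwhere(l==i)[:,::-1]; print(st[i],ce[i],cv2.minAreaRect(p.astype(np.float32)))
X,e=meet([ray(t,*tz(187,170)),ray(s,*sz(513,91))]); print('top',X.round(1),np.round(e,1))
# handle axis yaw at z=110
a=onplane(t,*tz(208,125),110);b=onplane(t,*tz(165,218),110);print('yaw',np.degrees(np.arctan2(*(a-b)[1::-1])), np.linalg.norm(a-b),((a+b)/2).round(1))
# holder corners z=50
for p in [(122,47),(36,218),(213,308)]: print('hold',onplane(t,*tz(*p),25).round(1))
for p in [(393,222),(512,280),(660,203)]: print('hold s',onplane(s,*sz(*p),50).round(1))
def t4(x,y): return (95+(x+.5)/4-.5,250+(y+.5)/4-.5)
def s4(x,y): return (385+(x+.5)/4-.5,225+(y-240+.5)/4-.5)
X,e=meet([ray(t,*t4(558,110)),ray(s,*s4(105,318))]); print('eyelet',X.round(1),np.round(e,1), onplane(t,*t4(558,110),98).round(1),onplane(s,*s4(105,318),98).round(1))
X,e=meet([ray(t,*t4(219,134)),ray(s,*s4(462,349))]); print('vial',X.round(1),np.round(e,1),onplane(t,*t4(219,134),92).round(1),onplane(s,*s4(462,349),92).round(1))
E
```

```text
collar [ 469.7 -278.4   50.4] [1.8 1.8]
[ 470.  -279.3   56. ] [ 477.5 -273.5   56. ]
[ 28  24  18  21 203] [36.57142857 33.9408867 ] ((36.5, 34.0), (8.9442720413208, 22.807889938354492), 26.56505012512207)
top [ 470.4 -276.6  106.1] [0.2 0.2]
yaw -25.23527262141639 39.3970088236384 [ 469.8 -276.   110. ]
hold [ 522.8 -262.4   25. ]
hold [ 452.4 -226.7   25. ]
hold [ 416.3 -298.9   25. ]
hold s [ 493.3 -326.6   50. ]
hold s [ 524.1 -264.2   50. ]
hold s [ 457.9 -220.8   50. ]
eyelet [500.3  69.2  93.8] [1.7 1.7] [500.3  67.   98. ] [506.   71.1  98. ]
vial [487.8 235.3  89.5] [1.9 1.9] [487.8 232.7  92. ] [490.8 236.7  92. ]
```

```bash
cat >> h.py <<'E'
from scipy.spatial.transform import Rotation as Ro
def st():
    s=manip.observe(); R=Ro.from_euler('xyz',s['ee_rot'],degrees=True); return s,np.array(s['tool_pos']),R
def down(jawdeg):  # tool x down, tool z along jawdeg heading
    a=np.radians(jawdeg); x=np.array([0,0,-1.]); z=np.array([np.cos(a),np.sin(a),0]); y=np.cross(z,x)
    return Ro.from_matrix(np.c_[x,y,z])
def to(p,jaw):
    s,p0,R=st(); d=R.inv().apply(np.array(p)-p0)/10; w=(R.inv()*down(jaw)).as_rotvec(degrees=True)
    print('move',d.round(2),w.round(1))
E
python3 - <<'E'
from h import *
s,p,R=st(); print(R.as_matrix().round(3)); z=R.as_matrix()[:,2]; print('jaw',np.degrees(np.arctan2(z[1],z[0])))
for j in (64.5,-115.5): to([470,-278,230],j)
E
```

```text
[[-0.    -0.973  0.231]
 [-0.001  0.231  0.973]
 [-1.    -0.    -0.001]]
jaw 76.66433371805886
move [  0.97 -52.14 -88.67] [12.2 -0.1  0. ]
move [  0.97 -52.14 -88.67] [-1.678e+02 -0.000e+00 -1.000e-01]
```

```bash
python3 - <<'E'
from h import *
c=load('wrist0'); s,p,R=st()
print('cam axes in tool',(R.as_matrix().T@c['R'].T).round(3), 'pos',R.inv().apply(-c['R'].T@c['t'].ravel()-p).round(1))
to([575,52,190],76.7)
E
```

```text
cam axes in tool [[ 0.001 -0.298  0.954]
 [ 0.    -0.954 -0.298]
 [ 1.     0.    -0.001]] pos [-135.5   76.9   -1.3]
move [  4.93 -54.74 -54.14] [-0.  -0.1  0. ]
```

>>> {"op": "apply_moves", "data": {"moves": [[0, -5.5, -5.4, 0, 0, 0, 8.5], [0, -11, -10.8, 0, 0, 0, 8.5], [0, -16.5, -16.2, 0, 0, 0, 8.5], [0, -22, -21.7, 0, 0, 0, 8.5], [0, -27.5, -27, 0, 0, 0, 8.5], [1, -33, -32.5, 0, 0, 0, 8.5], [2, -38.5, -38, 0, 0, 0, 8.5], [3, -44, -43.5, 0, 0, 0, 8.5], [4, -49.5, -49, 0, 0, 0, 8.5], [4.9, -54.7, -54.1, 0, 0, 0, 8.5]]}}

```text
clock: 1.4
tool_pos: [498.2, 175.0, 207.5]
ee_rot: [-155.3, 89.9, -78.6]
force: [0.6, 0.6, 1.0]
finger_gap: 0.993
```

```bash
python3 - <<'E'
from h import *
to([575,52,190],76.7); print(manip.observe()['joint_pos'].round(1) if hasattr(manip.observe()['joint_pos'],'round') else manip.observe()['joint_pos'])
E
```

```text
move [  1.76 -10.3  -10.2 ] [-0.  -0.1  0. ]
[-26.4  23.4   1.2 119.3  -0.7  37.4  51.9]
```

>>> {"op": "apply_moves", "data": {"moves": [[0.7, -4, -4, 0, 0, 0, 8.5], [1.4, -8, -8, 0, 0, 0, 8.5], [1.8, -10.3, -10.2, 0, 0, 0, 8.5], [1.8, -10.3, -10.2, 0, 0, 0, 8.5]]}}

```text
clock: 1.9
tool_pos: [575.8, 48.8, 189.0]
ee_rot: [-170.3, 89.9, -93.9]
force: [-0.0, -0.2, 0.1]
finger_gap: 0.998
```

```bash
python3 - <<'E'
from h import *
c=snap('wrist','w1.png'); s,p,R=st(); print(p,s['joint_pos'])
u,v=proj(c,[500,69,95],True);print(u,v)
a=int(u)-60;b=int(v)-60
cv2.imwrite('pics/w1z.png',cv2.resize(c['pixels'][b:b+120,a:a+120],None,fx=5,fy=5,interpolation=cv2.INTER_CUBIC));print(a,b)
E
```

```text
[575.03011309  50.87976327 189.18525449] [-11.57017201  27.80882312   1.20882512 114.13993151  -0.81658815
  38.1067426   66.68996245]
327.785631659055 128.65576360890836
267 68
```

View pics/w1.png

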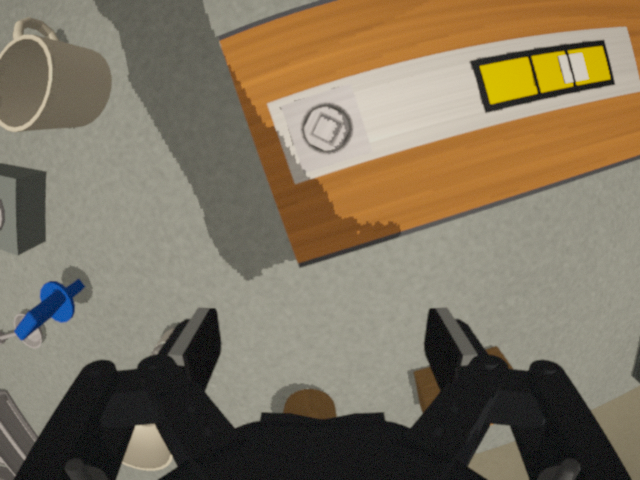

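View pics/w1z.png

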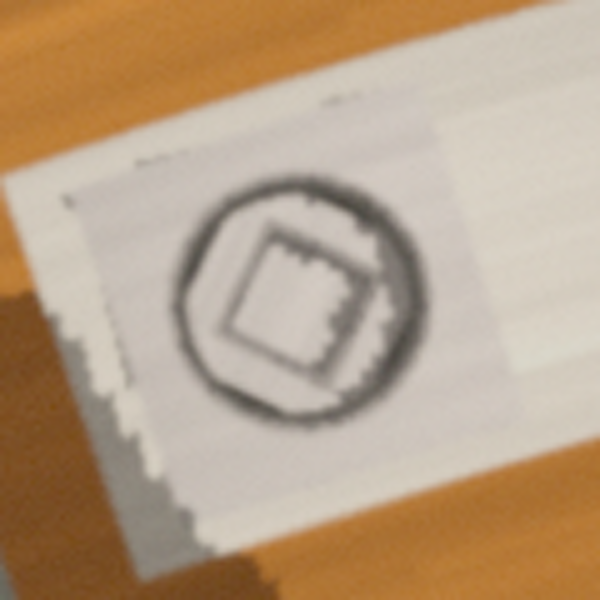

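The wrist view shows the eyelet centred at about (327.5,128), with the square socket visible inside it. The shank hole's corners are clear.

```bash
python3 - <<'E'
from h import *
c=load('w1');a,b=267,68
f=lambda x,y:(a+(x+.5)/5-.5,b+(y+.5)/5-.5)
q=[f(*p) for p in [(272,228),(375,278),(326,383),(225,330)]]
W=np.array([onplane(c,*p,70,True) for p in q]); print(W.round(1),W.mean(0).round(1))
d=np.diff(np.r_[W,W[:1]],axis=0); print(np.linalg.norm(d,axis=1).round(1),np.degrees(np.arctan2(d[:,1],d[:,0])).round(1), (np.degrees(np.arctan2(d[:,1],d[:,0]))%90).mean())
print('eye',[onplane(c,*f(303,302),z,True).round(1) for z in (92,98)])
R0=np.linalg.norm(onplane(c,*f(303+122,302),98,True)-onplane(c,*f(303-122,302),98,True));print('dia',R0)
# pad corners
P=np.array([onplane(c,*f(*p),98,True) for p in [(80,195),(430,95),(525,420),(190,520)]]);print(P.round(1),P.mean(0).round(1));print(np.linalg.norm(np.diff(P,axis=0),axis=1))
# vial & key in view
u=np.array([onplane(c,x,y,92,True) for x,y in [(535,73.5),(571,66)]]);print('lines',u.round(1))
t=load('top0');
print('key collar proj',proj(c,[470,-278,56],True))
to([547,-315,200],64.5)
E
```

```text
[[488.5  67.4  70. ]
 [498.4  79.3  70. ]
 [510.9  69.5  70. ]
 [500.6  57.9  70. ]] [499.6  68.5  70. ]
[15.4 15.9 15.5 15.3] [  50.3  -38.  -131.6  142. ] 50.663893073466696
eye [array([499.5,  68.8,  92. ]), array([499.5,  68.7,  98. ])]
dia 29.3245847387774
[[480.2  45.9  98. ]
 [478.2  89.5  98. ]
 [519.6  91.7  98. ]
 [522.2  49.1  98. ]] [500.1  69.   98. ]
[43.64232789 41.38798247 42.65810448]
lines [[486.9 218.4  92. ]
 [483.4 253.   92. ]]
key collar proj (np.float64(-10.219306910461057), np.float64(212.6225191529725))
move [ -1.04  -5.79 -36.24] [12.  -0.1 -0. ]
```

>>> {"op": "apply_moves", "data": {"moves": [[-1, -1, -6, 2, 0, 0, 8.5], [-1, -2, -12, 4, 0, 0, 8.5], [-1, -3, -18, 6, 0, 0, 8.5], [-1, -4, -24, 8, 0, 0, 8.5], [-1, -5, -30, 10, 0, 0, 8.5], [-1, -5.8, -36.2, 12, 0, 0, 8.5], [-1, -5.8, -36.2, 12, 0, 0, 8.5], [-1, -5.8, -36.2, 12, 0, 0, 8.5]]}}

```text
clock: 2.95
tool_pos: [547.5, -313.0, 199.5]
ee_rot: [114.0, 90.0, 178.7]
force: [-0.1, -0.1, -0.4]
finger_gap: 0.991
```

```bash
python3 - <<'E'
from h import *
c=snap('wrist','w2.png'); s,p,R=st(); print(p,s['joint_pos'])
u,v=proj(c,[470,-278,80],True);print(u,v)
a=int(u)-80;b=max(int(v)-80,0)
cv2.imwrite('pics/w2z.png',cv2.resize(c['pixels'][b:b+150,a:a+160],None,fx=4,fy=4,interpolation=cv2.INTER_CUBIC));print(a,b)
E
```

```text
[ 547.77645081 -312.27359069  199.56389122] [ 21.72934015  30.39235097   4.15611275 106.8889533   -3.07645633
  42.86369999  92.27305424]
322.1715946199915 119.08024785209957
242 39
```

View pics/w2z.png

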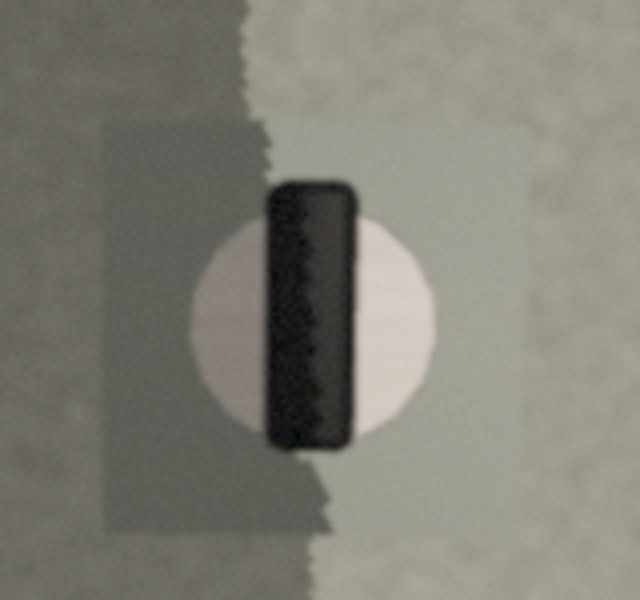

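The zoomed view shows the handle top as an upright rectangle (x 267–357, y 180–450), with the collar circle centred at about (313,325). The jaws are already lined up with it.

```bash
python3 - <<'E'
from h import *
c=load('w2');a,b=242,39
f=lambda x,y:(a+(x+.5)/4-.5,b+(y+.5)/4-.5)
t=load('top0')
def tz(x,y): return (375+(x+.5)/5-.5,260+(y+.5)/5-.5)
s=load('scene0')
def sz(x,y): return (210+(x-350+.5)/5-.5,195+(y+.5)/5-.5)
print('hold',onplane(c,*f(316,325.5),50,True).round(1))
print('collar56',onplane(c,*f(313,325),56,True).round(1),'dia',np.linalg.norm(onplane(c,*f(190,325),56,True)-onplane(c,*f(436,325),56,True)))
for z in (105,110,115):
    print('top',z,onplane(c,*f(312,315),z,True).round(1),'w',np.linalg.norm(onplane(c,*f(267,315),z,True)-onplane(c,*f(357,315),z,True)),'l',np.linalg.norm(onplane(c,*f(312,180),z,True)-onplane(c,*f(312,450),z,True)))
e=onplane(c,*f(312,200),110,True)-onplane(c,*f(310,430),110,True); print('yaw',np.degrees(np.arctan2(e[1],e[0])))
e=onplane(c,*f(104,118),50,True)-onplane(c,*f(103,533),50,True); print('holder yaw',np.degrees(np.arctan2(e[1],e[0])))
X,er=meet([ray(c,*f(312,315),True),ray(t,*tz(187,170)),ray(s,*sz(513,91))]);print('top 3 view',X.round(1),np.round(er,1))
X,er=meet([ray(c,*f(313,325),True),ray(t,*tz(175,174)),ray(s,*sz(525,203))]);print('collar 3 view',X.round(1),np.round(er,1))
w1=load('w1');eu=(267+(303.5)/5-.5,68+302.5/5-.5)
t4=(95+(558.5)/4-.5,250+(110.5)/4-.5);s4=(385+(105.5)/4-.5,225+(78.5)/4-.5)
X,er=meet([ray(w1,*eu,True),ray(t,*t4),ray(s,*s4)]);print('eyelet 3 view',X.round(1),np.round(er,1))
E
```

```text
hold [ 469.2 -279.    50. ]
collar56 [ 469.1 -279.5   56. ] dia 45.470506902406456
top 105 [ 469.1 -279.3  105. ] w 13.682928271376642 l 41.98432762874824
top 110 [ 469.3 -279.3  110. ] w 13.385714758888774 l 41.07236571266597
top 115 [ 469.5 -279.4  115. ] w 13.088501246400854 l 40.16040379658357
yaw 154.10461963631062
holder yaw 153.8178518255648
top 3 view [ 469.6 -277.7  105.2] [1.7 1.2 0.9]
collar 3 view [ 469.2 -278.8   50. ] [0.7 1.6 2. ]
eyelet 3 view [499.9  69.1  93.6] [0.5 1.6 1.8]
```

```bash
python3 - <<'E'
from h import *
to([469.2,-279.3,140],64); to([469.2,-279.3,73],64)
E
```

```text
move [ 5.96  8.51 -0.38] [ 0.7 -0.  -0. ]
move [12.66  8.5  -0.37] [ 0.7 -0.  -0. ]
```

>>> {"op": "apply_moves", "data": {"moves": [[2.5, 4.3, -0.2, 0.4, 0, 0, 8.5], [4.5, 8.5, -0.4, 0.7, 0, 0, 8.5], [6, 8.5, -0.4, 0.7, 0, 0, 8.5], [6, 8.5, -0.4, 0.7, 0, 0, 8.5]]}}

```text
clock: 3.5
tool_pos: [470.1, -278.0, 139.2]
ee_rot: [70.6, 89.9, 134.8]
force: [0.2, -0.1, -0.2]
finger_gap: 0.998
```

```bash
python3 - <<'E'
from h import *
c=snap('wrist','w3.png'); s,p,R=st(); print(p,s['force'])
E
```

```text
[ 470.67614467 -278.62229263  139.73876761] [-0.48697253  0.52634639  0.24698504]
```

View pics/w3.png

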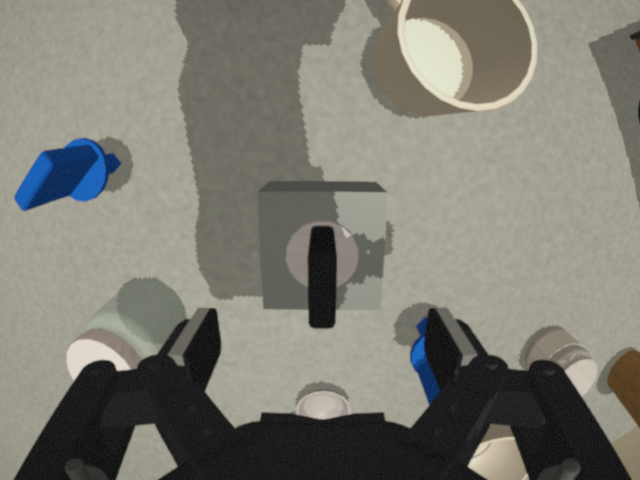

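The handle is centred between the fingers at column 321, with the collar at about (322,256). One blue look-alike sits near the right finger, so I'll check the clearance there.

```bash
python3 - <<'E'
from h import *
c=load('w3');w2=load('w2');a,b=242,39;t=load('top0')
f=lambda x,y:(a+(x+.5)/4-.5,b+(y+.5)/4-.5)
print('collar',meet([ray(w2,*f(313,325),True),ray(c,322,256,True)]))
print('top far end',meet([ray(w2,*f(310,450),True),ray(c,322,327.5,True)]))
print('holder corners',meet([ray(w2,*f(104,533),True),ray(c,263.5,308.5,True)]),meet([ray(w2,*f(528,533),True),ray(c,381,307.5,True)]))
s,p,R=st()
import cv2
g=t['pixels'].astype(int);m=((g[:,:,0]-g[:,:,2]>60)).astype(np.uint8);m[:, :300]=0
n,l,stt,ce=cv2.connectedComponentsWithStats(m)
for i in range(1,n):
    if stt[i,4]>50:
        ys,xs=np.where(l==i)
        for z in (0,50,100): 
            P=np.array([R.inv().apply(onplane(t,x,y,z)-p) for x,y in zip(xs,ys)]); print(z,onplane(t,*ce[i],z).round(),'tool y',P[:,1].min().round(),P[:,1].max().round(),'tool z',P[:,2].min().round(),P[:,2].max().round())
E
```

```text
collar (array([ 469.11527993, -279.38867753,   55.9670482 ]), [np.float64(0.09491398182675272), np.float64(0.09491398182674651)])
top far end (array([ 487.78811525, -288.34788324,  108.50292251]), [np.float64(0.0743195966081846), np.float64(0.0743195966081271)])
holder corners (array([ 487.43221017, -332.58815885,   51.04980593]), [np.float64(0.1757934301031605), np.float64(0.1757934301031679)]) (array([ 522.17721211, -259.63033941,   50.48879086]), [np.float64(0.6346983400867903), np.float64(0.6346983400866676)])
0 [ 597. -241.    0.] tool y -115.0 -77.0 tool z 66.0 109.0
50 [ 591. -235.   50.] tool y -107.0 -70.0 tool z 69.0 110.0
100 [ 585. -230.  100.] tool y -99.0 -63.0 tool z 72.0 112.0
0 [ 573. -244.    0.] tool y -94.0 -66.0 tool z 63.0 97.0
50 [ 568. -239.   50.] tool y -87.0 -59.0 tool z 67.0 99.0
100 [ 563. -233.  100.] tool y -79.0 -53.0 tool z 70.0 101.0
0 [ 350. -414.    0.] tool y 37.0 75.0 tool z -195.0 -161.0
50 [ 353. -402.   50.] tool y 39.0 76.0 tool z -182.0 -149.0
100 [ 357. -390.  100.] tool y 42.0 77.0 tool z -169.0 -138.0
0 [ 328. -427.    0.] tool y 41.0 82.0 tool z -217.0 -171.0
50 [ 333. -415.   50.] tool y 43.0 83.0 tool z -203.0 -159.0
100 [ 337. -402.  100.] tool y 45.0 84.0 tool z -189.0 -146.0
```

```bash
python3 - <<'E'
from h import *
to([469.2,-279.4,72.5],64)
E
```

```text
move [ 6.72  0.1  -0.14] [ 0.1  0.  -0. ]
```

>>> {"op": "apply_moves", "data": {"moves": [[3, 0.1, -0.1, 0, 0, 0, 8.5], [5.5, 0.1, -0.1, 0, 0, 0, 8.5], [6.7, 0.1, -0.1, 0, 0, 0, 8.5], [6.7, 0.1, -0.1, 0, 0, 0, 8.5], [6.7, 0.1, -0.1, 0, 0, 0, 0.5], [6.7, 0.1, -0.1, 0, 0, 0, 0.5], [6.7, 0.1, -0.1, 0, 0, 0, 0.5], [6.7, 0.1, -0.1, 0, 0, 0, 0.5]]}}

```text
clock: 4.55
tool_pos: [469.6, -279.1, 73.2]
ee_rot: [-53.7, 90.0, 10.4]
force: [-1.8, 0.7, 9.3]
finger_gap: 0.155
```

>>> {"op": "apply_moves", "data": {"moves": [[0, 0, 0, 0, 0, 0, 0.5], [-2, 0, 0, 0, 0, 0, 0.5], [-4, 0, 0, 0, 0, 0, 0.5], [-6, 0, 0, 0, 0, 0, 0.5], [-8, 0, 0, 0, 0, 0, 0.5], [-8, 0, 0, 0, 0, 0, 0.5]]}}

```text
clock: 5.3
tool_pos: [470.0, -279.4, 154.1]
ee_rot: [-81.4, 89.8, -17.3]
force: [0.1, 0.1, -3.6]
finger_gap: 0.159
```

```bash
python3 - <<'E'
from h import *
c=snap('wrist','w4.png'); s,p,R=st(); print(p,s['force'],s['finger_gap'],s['joint_pos'])
to([499.6,68.6,185],50.7)
E
```

```text
[ 469.54175431 -279.11075479  153.26228841] [ 0.4570473   0.76730358 -2.08138615] 0.157832792979724 [ 22.28013506  28.98970671   3.55514715 119.91029487  -3.3827392
  31.11294868  92.42239997]
move [-3.18 12.46 32.6 ] [13.4  0.   0.1]
```

View pics/w4.png

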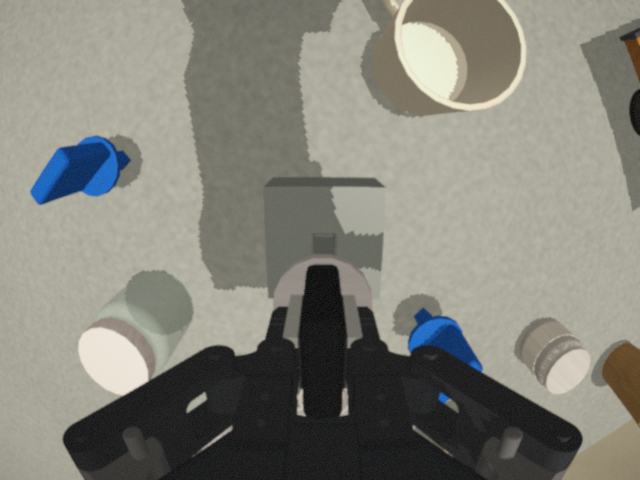

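>>> {"op": "apply_moves", "data": {"moves": [[-2, 0, 1, 0, 0, 0, 0.5], [-3.2, 1.5, 4, 2, 0, 0, 0.5], [-3.2, 3, 8, 4, 0, 0, 0.5], [-3.2, 5, 13, 6, 0, 0, 0.5], [-3.2, 7, 18, 8, 0, 0, 0.5], [-3.2, 9, 23, 10, 0, 0, 0.5], [-3.2, 11, 28, 12, 0, 0, 0.5], [-3.2, 12, 31.5, 13.4, 0, 0, 0.5], [-3.2, 12.5, 32.6, 13.4, 0, 0, 0.5], [-3.2, 12.5, 32.6, 13.4, 0, 0, 0.5]]}}

```text
clock: 6.6
tool_pos: [498.7, 69.0, 184.4]
ee_rot: [-145.3, 90.0, -94.5]
force: [-0.8, -0.5, -1.5]
finger_gap: 0.155
```

```bash
python3 - <<'E'
from h import *
c=snap('wrist','w5.png');snap('scene','s5.png');snap('top','t5.png'); s,p,R=st(); print(p,s['force'],s['ft_torque'],s['finger_gap'],s['joint_pos'])
to([499.6,68.6,185],50.7)
a=load('s5')['pixels'][150:300,370:570];cv2.imwrite('pics/s5z.png',cv2.resize(a,None,fx=4,fy=4,interpolation=cv2.INTER_CUBIC))
E
```

```text
[498.90192663  67.10772662 184.97731518] [-0.63673857 -1.41360481 -1.56869027] [-0.00126437 -0.0136791   0.01496288] 0.15925929605622635 [-21.06834073  24.0050494    9.42048153 123.90807932  -6.99634409
  32.53750582  44.07993319]
move [-0.    0.04  0.16] [-0.1 -0.   0.1]
```

View pics/w5.png

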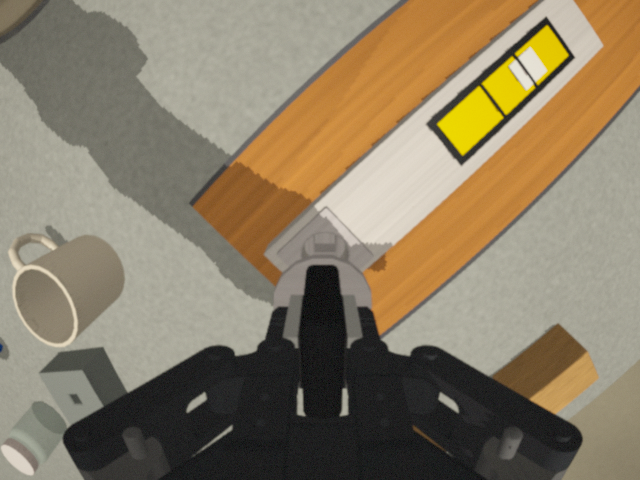

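View pics/s5z.png

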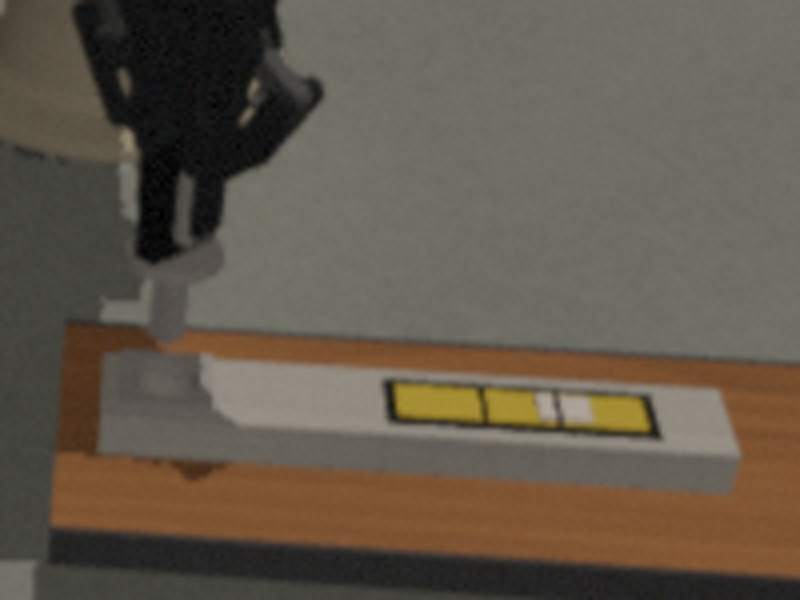

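The key hangs upright over the pad. The eyelet shows just beyond the collar, at about (325,242).

```bash
python3 - <<'E'
from h import *
c=load('w5'); s,p,R=st()
for X in ([499.6,68.7,98],[499.6,68.5,70]): print(proj(c,X,True))
# collar top in w5: key at tcp + 0; expected collar top z = TCP+10-27
k=p+np.array([0,0,-17]); print('collar',[np.round(proj(c,k+R.apply([0,a,b]),True),1) for a,b in [(0,0),(23,0),(0,23),(0,-23)]])
cv2.imwrite('pics/w5z.png',cv2.resize(c['pixels'][190:350,240:400],None,fx=4,fy=4,interpolation=cv2.INTER_CUBIC))
c=load('w4'); p=np.array([469.54175431,-279.11075479,153.26228841]);print(proj(c,[469.1,-279.4,50],True))
E
```

```text
(np.float64(325.3406829420515), np.float64(255.32908597941207))
(np.float64(324.8713200416837), np.float64(242.43061826905142))
collar [array([322.6, 306.5]), array([322.8, 259.2]), array([372.6, 306.3]), array([272.6, 305.9])]
(np.float64(323.8910842147689), np.float64(244.59031130441488))
```

View pics/w5z.png

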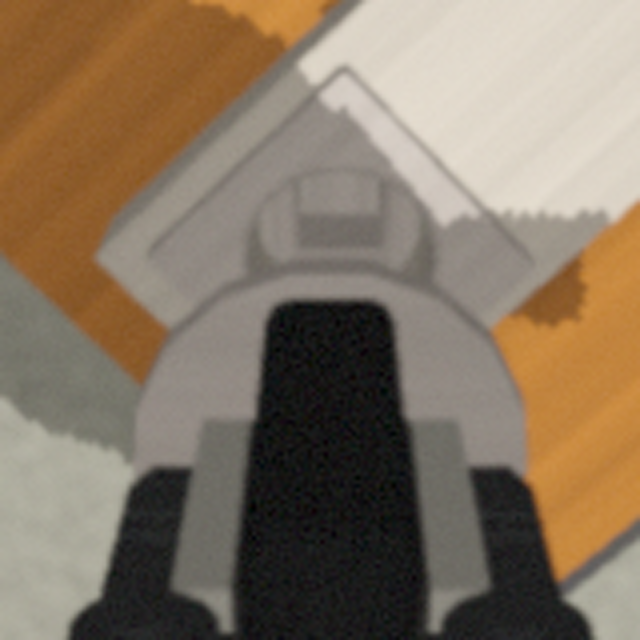

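```bash
python3 - <<'E'
from h import *
for i in range(6):
    s,p,R=st(); print(p.round(2),np.round(s['joint_pos'][0],3),s['clock'])
    c=manip.camera('wrist'); print(np.round(proj(c,[499.6,68.5,70],True),2))
E
```

```text
[498.9   67.11 184.98] -21.068 6.75
[326.65 240.24]
[499.01  67.14 185.1 ] -21.059 6.8
[326.47 240.07]
[499.11  67.26 185.19] -21.062 6.85
[326.18 240.05]
[499.17  67.5  185.24] -21.074 6.9
[325.85 240.13]
[499.24  67.72 185.29] -21.089 6.95
[325.53 240.27]
[499.26  67.96 185.31] -21.104 7.0
[325.24 240.43]
```

>>> {"op": "apply_moves", "data": {"moves": [[1.5, 0, 0.06, 0, 0, 0, 0.5], [3, 0, 0.06, 0, 0, 0, 0.5], [4.3, 0, 0.06, 0, 0, 0, 0.5], [4.3, 0, 0.06, 0, 0, 0, 0.5], [4.3, 0, 0.06, 0, 0, 0, 0.5], [4.3, 0, 0.06, 0, 0, 0, 0.5], [4.3, 0, 0.06, 0, 0, 0, 0.5]]}}

```text
clock: 7.92
tool_pos: [499.9, 68.7, 142.7]
ee_rot: [-49.9, 89.9, 0.8]
force: [-0.8, -0.2, -1.7]
finger_gap: 0.156
```

```bash
python3 - <<'E'
from h import *
for i in range(2):
    c=snap('wrist','w6.png'); s,p,R=st(); print(p.round(2),s['force'].round(2),s['clock'])
to([499.6,68.5,125],50.7)
c=snap('scene','s6.png')['pixels'][150:300,370:570];cv2.imwrite('pics/s6z.png',np.hstack([cv2.resize(c,None,fx=2.5,fy=2.5,interpolation=cv2.INTER_CUBIC),]))
E
```

```text
[499.87  68.65 142.66] [-0.45  0.1  -1.56] 7.975
[499.82  68.68 142.61] [-0.71  0.31 -1.3 ] 8.025
move [ 1.76  0.01 -0.03] [-0.   0.1  0.1]
```

View pics/w6.png

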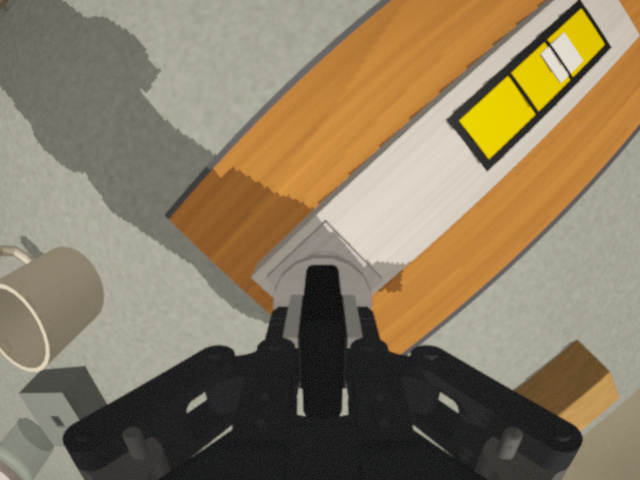

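View pics/s6z.png

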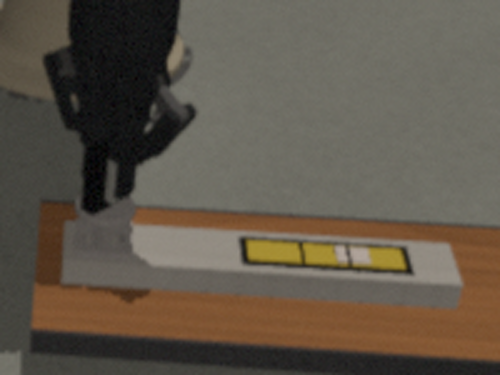

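The shank is in the eyelet. Next I lower it to the socket.

>>> {"op": "apply_moves", "data": {"moves": [[0.6, 0, -0.02, 0, 0, 0, 0.5], [1.2, 0, -0.02, 0, 0, 0, 0.5], [1.7, 0, -0.02, 0, 0, 0, 0.5], [1.7, 0, -0.02, 0, 0, 0, 0.5], [1.7, 0, -0.02, 0, 0, 0, 0.5]]}}

```text
clock: 8.7
tool_pos: [499.7, 68.5, 125.5]
ee_rot: [-54.9, 89.9, -4.3]
force: [-0.7, 1.4, -2.3]
finger_gap: 0.156
```

```bash
python3 - <<'E'
from h import *
s,p,R=st(); print(p.round(2),s['force'].round(2),s['ft_torque'].round(3),s['clock'],s['finger_gap'])
to([499.6,68.5,114.5],50.7)
E
```

```text
[499.68  68.47 125.48] [-0.72  1.43 -2.29] [-0.029  0.045 -0.085] 8.7 0.15608535564516768
move [ 1.1   0.01 -0.  ] [-0.   0.1  0.1]
```

>>> {"op": "apply_moves", "data": {"moves": [[0.2, 0, 0, 0, 0, 0, 0.5], [0.4, 0, 0, 0, 0, 0, 0.5], [0.6, 0, 0, 0, 0, 0, 0.5], [0.7, 0, 0, 0, 0, 0, 0.5], [0.7, 0, 0, 0, 0, 0, 0.5], [0.7, 0, 0, 0, 0, 0, 0.5]]}}

```text
clock: 9.45
tool_pos: [499.7, 68.4, 118.6]
ee_rot: [-53.5, 89.9, -2.8]
force: [-0.1, -0.0, 2.5]
finger_gap: 0.155
```

>>> {"op": "apply_moves", "data": {"moves": [[0.15, 0, 0, 0, 0, 0, 0.5], [0.3, 0, 0, 0, 0, 0, 0.5], [0.45, 0, 0, 0, 0, 0, 0.5], [0.55, 0, 0, 0, 0, 0, 0.5], [0.55, 0, 0, 0, 0, 0, 0.5]]}}

```text
clock: 10.07
tool_pos: [499.8, 68.4, 114.0]
ee_rot: [-43.2, 89.9, 7.4]
force: [-3.8, -1.3, 18.6]
finger_gap: 0.157
```

>>> {"op": "apply_moves", "data": {"moves": [[0.06, 0, 0, 5, 0, 0, 0.5], [0.06, 0, 0, 10, 0, 0, 0.5], [0.06, 0, 0, 15, 0, 0, 0.5], [0.06, 0, 0, 20, 0, 0, 0.5], [0.05, 0, 0, 25, 0, 0, 0.5], [0.04, 0, 0, 30, 0, 0, 0.5], [0.03, 0, 0, 35, 0, 0, 0.5], [0.02, 0, 0, 40, 0, 0, 0.5], [0.02, 0, 0, 40, 0, 0, 0.5]]}}

```text
clock: 11.2
tool_pos: [500.4, 69.7, 114.4]
ee_rot: [12.9, 89.8, 23.6]
force: [-1.6, 5.1, 13.6]
finger_gap: 0.158
```

```bash
cat >> h.py <<'E'
def look(n):
    c=snap('wrist','w%s.png'%n); d=snap('scene','s%s.png'%n);t=snap('top','t%s.png'%n)
    s,p,R=st(); z=R.as_matrix()[:,2]
    print(p.round(2),'F',s['force'].round(1),'T',s['ft_torque'].round(2),'jaw',np.degrees(np.arctan2(z[1],z[0])).round(1),'gap',round(float(s['finger_gap']),3),'tilt',R.as_matrix()[:,0].round(3),s['clock'])
    a=cv2.resize(d['pixels'][195:295,370:570],None,fx=4,fy=4,interpolation=cv2.INTER_CUBIC)
    b=cv2.resize(t['pixels'][250:310,95:275],None,fx=4,fy=4,interpolation=cv2.INTER_CUBIC)
    b=cv2.copyMakeBorder(b,0,0,0,80,0); 
    cv2.imwrite('pics/z%s.png'%n,np.vstack([a,b])[:600])
E
python3 -c "
from h import *
look('7')"
```

```text
[500.47  69.64 114.43] F [-1.9  3.6 14.3] T [1.04 0.55 0.09] jaw 10.7 gap 0.158 tilt [ 0.004  0.002 -1.   ] 11.35
```

View pics/z7.png

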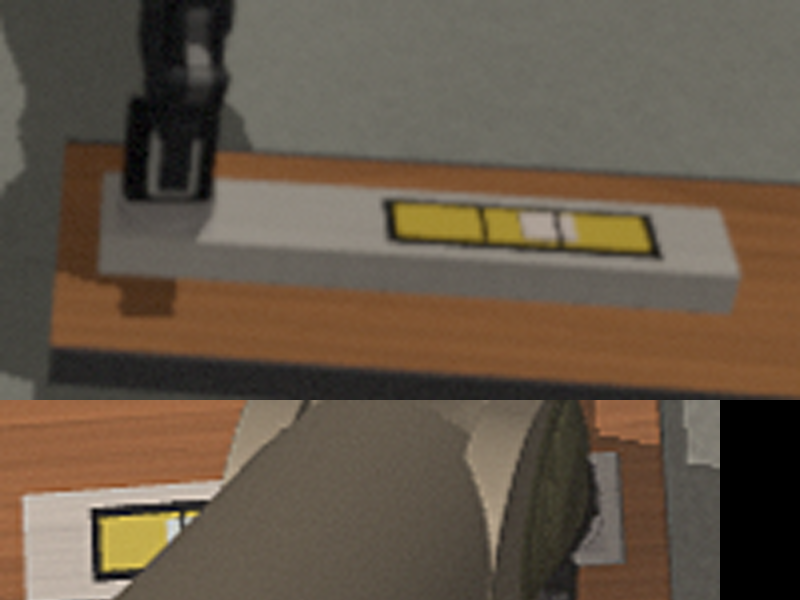

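View pics/w7.png

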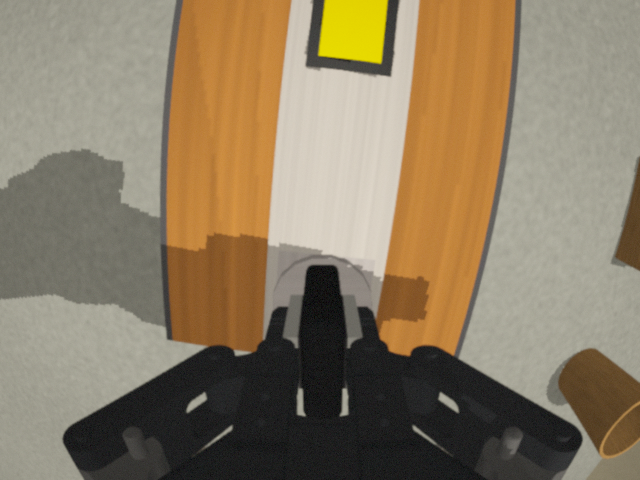

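In the scene zoom the lines are at x 484 and 559 and the bubble spans 520–577, so the bubble is about +12 mm. It has moved as expected, and about 28° more should centre it.

>>> {"op": "apply_moves", "data": {"moves": [[0.06, 0, 0, 5, 0, 0, 0.5], [0.05, 0, 0, 10, 0, 0, 0.5], [0.04, 0, 0, 15, 0, 0, 0.5], [0.03, 0, 0, 20, 0, 0, 0.5], [0.01, 0, 0, 25, 0, 0, 0.5], [0.0, 0, 0, 28, 0, 0, 0.5], [0, 0, 0, 28, 0, 0, 0.5]]}}

```text
clock: 12.22
tool_pos: [500.7, 69.9, 115.1]
ee_rot: [46.0, 89.7, 28.8]
force: [-3.2, 0.4, 16.9]
finger_gap: 0.159
```

```bash
python3 -c "
from h import *
look('8')"
```

```text
[500.63  69.9  115.09] F [-3.8  1.2 17.3] T [0.07 0.89 0.1 ] jaw -17.2 gap 0.157 tilt [ 0.004  0.003 -1.   ] 12.375
```

View pics/z8.png

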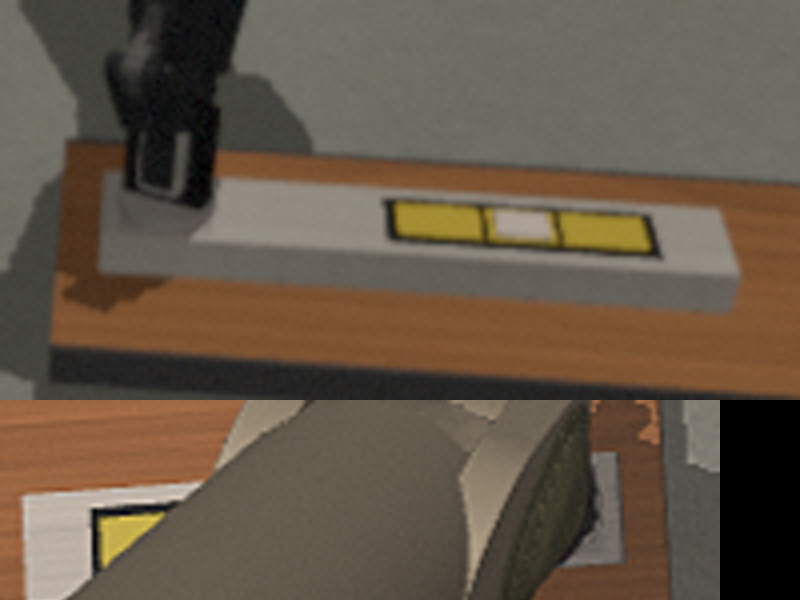

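View pics/w8.png

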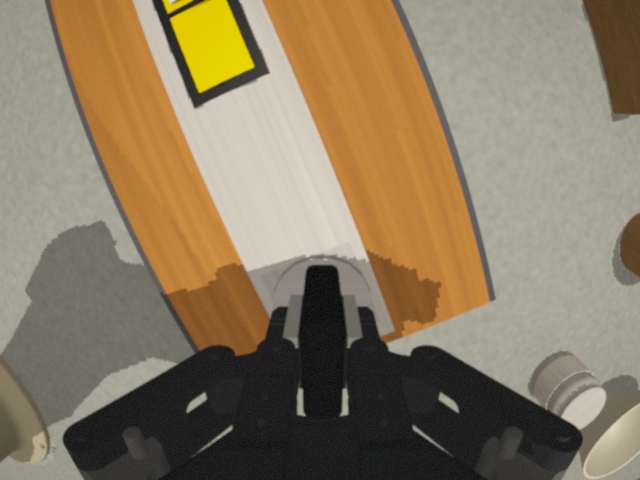

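The bubble now sits at x 495–551, between the lines at 485 and 560, so it is centred. I'll check that the pad is flush and that everything holds still.

```bash
python3 - <<'E'
from h import *
look('9')
a=load('s9')['pixels'][215:280,380:455];b=load('s0' if 0 else 'scene0')['pixels'][215:280,380:455]
cv2.imwrite('pics/pad9.png',np.hstack([cv2.resize(x,None,fx=5,fy=5,interpolation=cv2.INTER_CUBIC) for x in (b,a)]))
def bub(n):
    im=load(n)['pixels'];z=im[195:295,370:570].astype(int)
    # row through the vial midline: white vs yellow
    hsv=cv2.cvtColor(im,cv2.COLOR_BGR2HSV)[195:295,370:570]
    y=((hsv[...,0]>18)&(hsv[...,0]<35)&(hsv[...,1]>120)).astype(np.uint8)
    x0,y0,w,h=cv2.boundingRect(y[:, 95:170]);x0+=95
    g=z[y0+3:y0+h-3,x0:x0+w]; print(n,x0,w,y.sum())
    print('blue',np.median(g[...,0],0).astype(int)); print('red',np.median(g[...,2],0).astype(int))
bub('s9')
E
```

```text
[500.62  69.91 115.07] F [-3.3  2.  16.2] T [0.05 0.97 0.12] jaw -17.2 gap 0.156 tilt [ 0.004  0.003 -1.   ] 12.525
s9 98 65 481
blue [ 22  37  47  49  50  49  50  50  51  49  49  51  49  51  50  50  50  50
  50  51  51  46  33  29  47  69 130 144 148 148 147 149 149 149 148 149
 148 146 134  90  44  34  43  48  49  49  52  48  51  51  51  49  51  50
  50  50  50  49  50  49  51  52  47  35  36]
red [ 49 130 157 163 164 163 164 164 163 163 163 164 163 164 164 163 163 163
 163 164 163 157 110  88 146 149 163 169 170 171 170 172 170 171 170 171
 170 169 165 159 117  95 123 155 162 162 163 162 163 163 163 163 163 163
 162 162 162 163 163 162 163 160 134 100  56]
```

View pics/pad9.png

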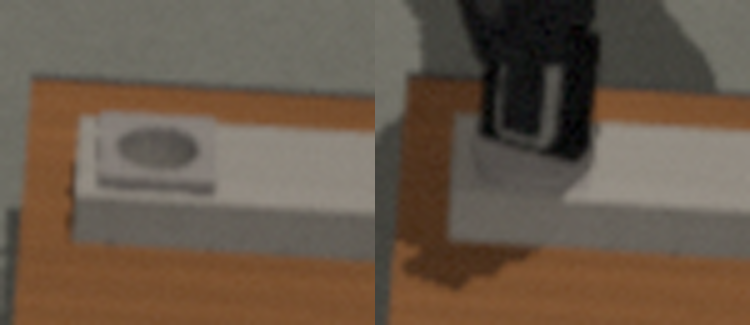

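View pics/s9.png

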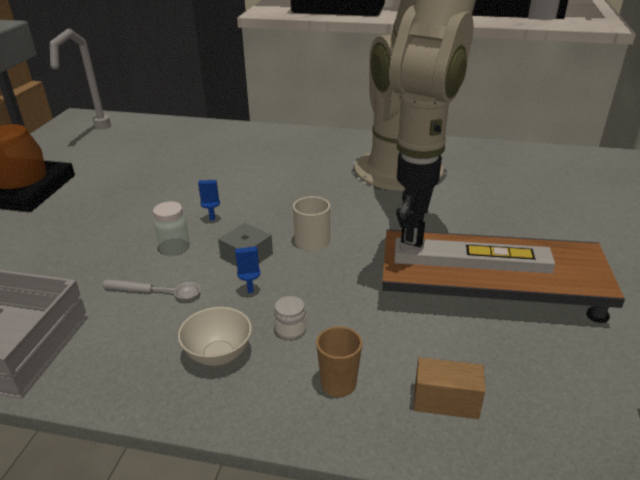

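The pad no longer stands proud, the bubble is centred (about 0.5 mm off) and steady, and everything else is where it was. I'm handing it in.

```bash
python3 -c "
from station import manip
print(manip.close_job())"
```

```text
the job is handed in; nothing more can be done
None
```

The shelf is levelled and the job is handed in at about 12.5 s. The arm still grips the upright key and presses the level. I lifted the key from its holder, put it through the eyelet into the socket and pressed the pad down. I then turned it 68° clockwise, about 20° of which was play in the socket.

**Last checks**
- **Bubble:** about 0.5 mm from centre, clear of both lines, measured in the scene camera only because the arm blocked the top view. It held steady over the last two looks.
- **Clamp pad:** it looks flush in the scene picture. The measured push is about 18 N, well over the 8 N needed, and the collar's height agrees.
- **Key:** upright to within 0.3°, with the grip opening unchanged.
- **Other things:** the mug, bowl, tin, cup, jar, tea box, spoon and both blue look-alikes appear where they began.

**Disagreements:** heights from the scene and top cameras came out 4–6 mm low, with rays missing by about 2 mm. For the key and holder I used heights from two wrist views, which matched the text. The eyelet and socket heights came from the text, and the sizes seen in one wrist view agreed with them. While turning, the tool drifted about 1.5 mm sideways with only a few newtons of side force, so I left it.

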